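# Load the swage block into the sprung holder

## Robot

A 7-joint arm with a two-finger parallel gripper is mounted at the origin on the work surface. World frame = base frame: x ahead of the robot, y to its left, z up, the work surface at z = 0. Lengths are in mm, angles in rad, forces in N, time in s.
With the tool pointing down it reaches from about 400 to 900 mm from the base axis. Payload 5.5 kg.
Tool frame: the origin (TCP) lies midway between the tips of the shut fingers; the grasp point (between the pads) lies 19 mm behind it; z points along the fingers, y is the line along which they close (so a half turn about z gives the same grasp; the last joint's range is limited). The gripper opens to 85 mm and grips with 20 to 120 N. Pads are 22 mm wide; open, the fingers measure 114 mm over their backs; the gripper's body (76 mm by 85 mm) begins 54 mm behind the grasp point. The pads swing forward as they close: fully open they stand 13 mm farther back than shut.
Start: joints at [1.544, 0.501, -0.427, 1.55, 0.221, 1.138, -0.21], TCP at [185.778, -622.885, 231.31] pointing down, gripper open.
Joint ranges: [-2.88, 2.88], [-0.31, 2.03], [-1.54, 1.56], [0.2, 2.42], [-1.41, 4.55], [0.19, 2.02], [-2.57, 2.57]. Speed limits (rad/s): [2.57, 2.57, 3.14, 3.14, 3.14, 3.14, 3.14].

## Interface

Orientations are given as a 3x3 rotation matrix whose columns are the frame's x, y, z axes.
In Python, from station import sensors, vision, arm gives the robot as it stands. The module is installed in compiled form; this text tells all that it offers.
- The arm moves only by the tool servo_tool, never from a script. Its argument "steps" is a list of rows, each a list of 5 numbers: the gripper command: -1 is shut, 1 is fully open, values between are in proportion, then the shift along the world's x, y, z in m, then the turn about the world's z in rad. A call has 1 to 5 rows; each row shifts and turns the commanded pose from where the row before left it; what a row does not reach is not made up. A row lasts 1/12 s, in which the tool goes at most 41.7 mm and 7.16 degrees, less where a joint would pass 70% of its speed; a pose out of reach is approached as far as the arm can. A call is refused whole if a number of a shift passes 0.0417 or a number of a turn 0.125, either way. A call with a gripper value outside its range is refused whole. The fingers move at their own pace and stop on an object; "newtons" is the grip in N (left out, the last holds). Time passes only in rows, so rows that do not move let the fingers close. It gives the time, the measured TCP pose, the force, the opening and the grip force at its end, in the units of the state.
- sensors.read_state(): the state, without advancing time (a new reading comes with each control period).
- vision.read_camera(name): name is "side" or "top"; returns the picture (400x640x3 uint8, blue, green, red); there is no depth.
- vision.calibration(name): a dict with "intrinsics" (3x3 intrinsics, pixels), "extrinsics" (4x4, takes a point from world to camera coordinates). Camera axes: x right, y down, z forward; pixel columns grow to the right and rows downward; lengths in mm; the calibration is good to about 2 mm. A picture is of the moment at which its call begins. calibration takes no time and is no camera call.
- arm.close_job(): hands the job in; it is judged then, once.
The state is a dict: "t": time; "joint_pos": joint angles; "qvel": joint speeds; "joint_torque": joint torques, N m; "tool_pos": TCP position; "tcp_rot": TCP orientation; "ft_force": force on the tool from outside, world axes, zero at the start; "torque": the same for the moment, N m; "grip_width": finger opening in mm; "grip_force": force on a finger pad.
Only numpy, scipy, OpenCV 4.12 (cv2) and the standard library are available. Lean on these libraries where they do the work, as an engineer would, in place of code of your own. Each camera call takes 0.05 s, during which the arm holds its last target. There are 200 camera calls.

## Task

Take the steel block with the grooves across its top out of the wooden rack, set it down and let go of it on the pale soldering board, and take it again by its long sides. Then push one end of it in under the lip of the spring-loaded carriage on the grey holder to press the carriage back, without ramming, drop the other end in behind the fixed stop and let go, so that the block lies flat on the bed, clamped straight between stop and carriage. Leave the smooth block in the rack.

Things in the scene. Friction and masses are not known exactly. Their poses are not given: they have to be found in the camera images.
- swage_block: Steel block 56 (own x) x 30 (own y) x 24 mm high, about 0.3 kg (varies), three grooves running across its top parallel to its y axis; its outside is plain, either end may face the carriage. Origin at the centre of its underside, z up. It starts in one of the two cells of the rack, its x along the rack's x.
- flat_block: Steel block of the same size with a smooth top, in the other cell of the rack; it stays there. Origin at the centre of its underside.
- rack: Fixed dark wooden rack 50 (x) x 109 (y) x 48 mm high, origin at the centre of its underside. Two cells side by side, centres at y = +-28 mm, 33 mm wide, floor at z = 20 mm. The cell walls rise 4 mm above the blocks' tops and shut off their long sides; both x ends are open and the blocks stick out about 3 mm there: grip a block by its two ends, lift straight up.
- board: Pale soldering board fixed to the bench, 150 (x) x 130 (y) x 15 mm thick, empty: the place to set the block down. Origin at the centre of its underside.
- holder: Fixed grey sprung holder. Origin on the bench under the seated block's centre. Base plate 10 mm thick, x = -60 to 132 mm, 80 mm wide; on it a bed 22 mm wide (fingers can reach past it on both sides), top at z = 30 mm. Fixed stop 28 mm wide: inner face x = -28 mm, 12 mm thick, top 10 mm above the bed. Carriage on the bed at +x; behind it the spring housing, x = 78 to 128 mm, top z = 60 mm.
- seat (a point): Point on top of the bed where the centre of the underside of the seated block belongs (30 mm above the holder's origin), axes as the holder.
- carriage (a joint): Travel of the sprung carriage towards the holder's +x, 0 (rest) to 0.020 m (hard end). Its face, 28 mm wide, is at holder x = 18 mm + travel. The spring pushes it to -x: about 7 N at 0, 10.5 N at 10 mm, 14 N at 20 mm. At 10 mm the block just fills the gap to the stop; the tilted block's trailing end passes the stop only beyond about 14 mm.
- lip_tip (a point): Lower front edge of the carriage's lip, mid-width. The lip juts 12 mm from the carriage's face towards the stop, underside 29 mm above the bed, 6 mm thick. A level block above the stop hits the lip; it goes in tilted about 14 degrees, leading end low, just above the bed, trailing end above the stop; at the end of travel it can be swung level.
There are look-alikes about, which are no part of the job. Leave any orange or yellow look-alike of the swage_block alone.

How it is judged (in metres and radians):
On the way, in this order (a step that is already met when the one before it is completed fails the run):
1. the grooved block rests flat on the soldering board, let go (z of swage_block in the frame of board between 0.011 and 0.019 m and x of swage_block in the frame of board between -0.075 and 0.075 m and y of swage_block in the frame of board between -0.065 and 0.065 m and angle between swage_block's own z axis and vertical below 0.08 rad and contact force between swage_block and the fingers below 0.3 N), for 0.2 s.
2. the carriage is pressed back with the block at the holder (value of joint carriage above 0.012 m and horizontal distance between swage_block and seat below 0.04 m), for 0.05 s.
At the end, for the whole second after the job is handed in: Grooved block at rest on the bed, within 3 mm along, 5 mm across and 2 mm in height of the seat, level within 0.04 rad, in line with the holder within 0.08 rad; carriage travel 7 to 13 mm; smooth block upright within 12 mm of its start (x of swage_block in the frame of seat between -0.003 and 0.003 m and y of swage_block in the frame of seat between -0.005 and 0.005 m and z of swage_block in the frame of seat between -0.002 and 0.002 m and angle between swage_block's own z axis and vertical below 0.04 rad and angle between the x axis of swage_block and the x axis of holder, either way round below 0.08 rad and value of joint carriage between 0.007 and 0.013 m and linear speed of swage_block below 0.01 m/s and distance of flat_block from where it was at the start of the episode below 0.012 m and angle between flat_block's own z axis and vertical below 0.1 rad); the robot touches nothing.
It fails at once if the block is rammed against the holder (over 60 N) (contact force between swage_block and holder above 60 N).
It fails at once if the smooth block is taken out of its cell (distance of flat_block from where it was at the start of the episode above 0.02 m).
It also fails if it takes over 64 s, if anything falls off the work surface, if the arm or the gripper's body presses on something with over 40 N, if the wrist force passes 120 N, or if a joint passes its speed limit or range.

## Working session

There is one attempt and no reset: what is moved stays moved. The work goes in short steps, Python scripts to look and compute and a tool call to move; the robot and the scene stay as the last step left them, time stands still between calls to the robot, and variables do not carry over. Pictures are saved under pics/ and viewed, at most 10 in all, crops included, and the job is handed in when it is done.

Besides the shell and the picture viewer there is one more tool, called after "Request:" as a command line: name --pt "numbers of a row" for each row, then --argument value for the rest. servo_tool: Moves the arm, as the interface text tells. Its arguments: {"type":"object","properties":{"steps":{"type":"array","items":{"type":"array","items":{"type":"number"}}},"newtons":{"type":"number"}},"required":["steps"]}

```bash
mkdir -p pics; python3 - <<'E'
from station import sensors, vision
import cv2, numpy as np
for n in("side","top"):
    cv2.imwrite(f"pics/{n}0.png",vision.read_camera(n)); c=vision.calibration(n); print(n,np.round(c["intrinsics"],1).tolist(),np.round(c["extrinsics"],4).tolist())
s=sensors.read_state(); print(s["t"],s["tool_pos"],np.round(s["tcp_rot"],3).tolist(),s["ft_force"],s["grip_width"])
E
```

```text
side [[453.7, 0.0, 320.9], [0.0, 453.7, 200.6], [0.0, 0.0, 1.0]] [[-0.9442, -0.3291, 0.0106, 462.0467], [-0.2222, 0.613, -0.7582, 173.9833], [0.243, -0.7183, -0.6519, 721.2683], [0.0, 0.0, 0.0, 1.0]]
top [[457.9, 0.0, 311.0], [0.0, 457.9, 200.8], [0.0, 0.0, 1.0]] [[0.0183, -0.9997, 0.0187, -13.4327], [-0.9833, -0.0214, -0.1807, 506.8045], [0.1811, -0.0151, -0.9834, 926.3032], [0.0, 0.0, 0.0, 1.0]]
0.1 [ 185.53889327 -622.31657064  230.36702523] [[0.958, 0.286, -0.0], [0.286, -0.958, 0.002], [0.0, -0.002, -1.0]] [ 0.50844911 -0.43397693  0.07538297] 85.8962739108268
```

View pics/top0.png

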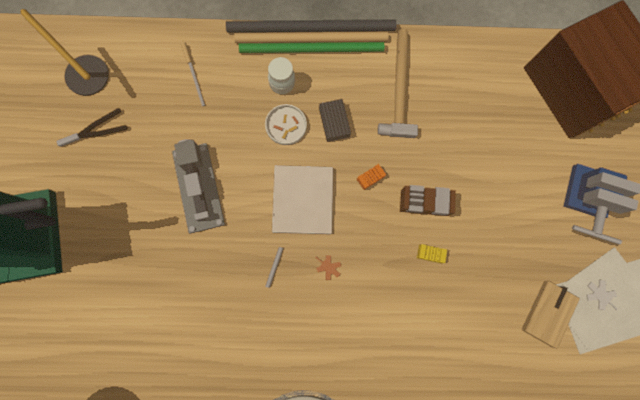

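View pics/side0.png

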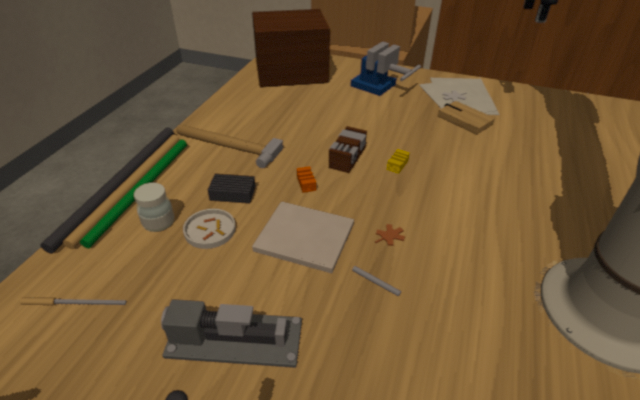

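The top view shows:
- The dark rack is at (428,201). The grooved steel block is in its left cell at about (416,199) and the smooth block in the right cell at about (443,201).
- The orange block at (371,177) and the yellow block at (433,254) are look-alikes. The grey block in the rack is the one that fits.
- The board is at (303,200). The holder is at (197,185), with its housing end at (187,150).

I'll confirm this in one enlarged montage.

```bash
cat > h.py <<'E'
import numpy as np, cv2
from station import sensors, vision
def ray(n,u,v,z):
    c=vision.calibration(n);K=c["intrinsics"];E=c["extrinsics"];R=E[:3,:3];o=-R.T@E[:3,3]
    d=R.T@np.linalg.inv(K)@np.array([u,v,1.]);return (o+d*(z-o[2])/d[2])
def proj(n,p):
    c=vision.calibration(n);q=c["intrinsics"]@(c["extrinsics"]@np.r_[p,1.])[:3];return q[:2]/q[2]
def crop(im,x,y,w,h,k): return cv2.resize(im[y:y+h,x:x+w],None,fx=k,fy=k,interpolation=cv2.INTER_CUBIC)
E
python3 - <<'E'
from h import *
t=cv2.imread("pics/top0.png");s=cv2.imread("pics/side0.png")
o=np.zeros((600,800,3),np.uint8)
def put(im,x,y): o[y:y+im.shape[0],x:x+im.shape[1]]=im[:600-y,:800-x]
put(crop(t,395,180,66,40,6),0,0)      # 396x240
put(crop(t,168,135,60,100,3.6),0,240) # 216x360
put(crop(s,160,290,146,78,4),216,288) # 584x312
put(crop(s,325,120,48,56,5),400,0)
cv2.imwrite("pics/m1.png",o)
# board
g=t.astype(int); m=((g.min(2)>130)&(g.max(2)-g.min(2)<45)).astype(np.uint8)
m[:150]=0;m[245:]=0;m[:,:260]=0;m[:,345:]=0
c=max(cv2.findContours(m,0,1)[0],key=cv2.contourArea);b=cv2.boxPoints(cv2.minAreaRect(c));print(b)
P=[ray("top",*p,15)[:2] for p in b];print(np.round(P,1),np.round(np.mean(P,0),1))
E
```

```text
[[272.99997 165.99997]
 [330.99997 165.99997]
 [330.99997 231.99997]
 [272.99997 231.99997]]
[[589.5  82. ]
 [592.5 -46.9]
 [445.  -48.4]
 [442.4  77.1]] [517.4  16. ]
```

View pics/m1.png

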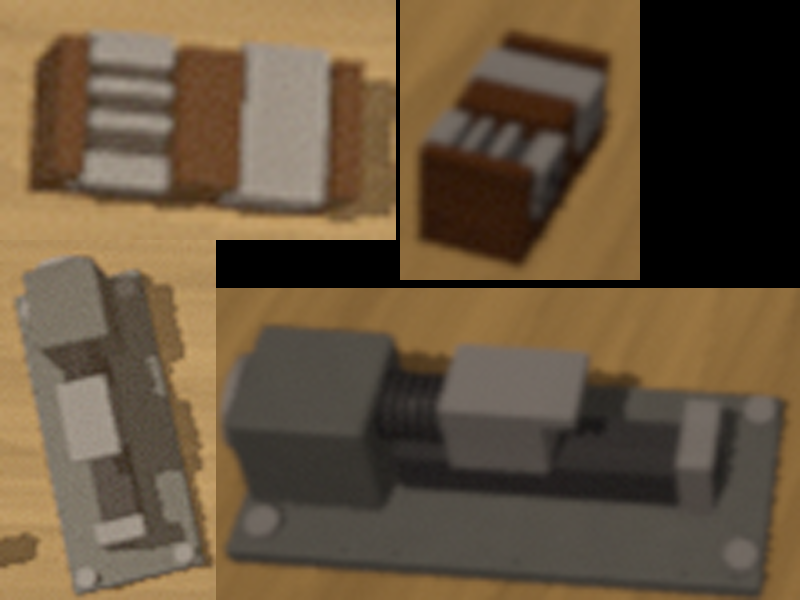

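The grooved block is confirmed: left cell, 4 ridges and 3 grooves, montage top left around (130,110). The holder's stop is at the lower end, with the carriage and housing above it.

```bash
python3 - <<'E'
from h import *
def T(L,x0,y0,k,z,n): 
    P=np.array([ray(n,(a+.5)/k-.5+x0,(b+.5)/k-.5+y0,z)[:2] for a,b in L]);return P
f=lambda d:round(float(np.degrees(np.arctan2(d[1],d[0]))),1)
def show(nm,P): print(nm,np.round(P,1).tolist(),"mean",np.round(P.mean(0),1))
b=T([(90,35),(175,38),(170,192),(83,188)],395,180,6,44,"top");show("block",b);print("yaw",f(b[0]-b[3]),f(b[1]-b[2]))
b=T([(244,45),(330,50),(326,205),(240,198)],395,180,6,44,"top");show("flat",b);print("yaw",f(b[0]-b[3]),f(b[1]-b[2]))
st=T([(93,526),(142,515),(146,537),(98,548)],168,135,3.6,40,"top");show("stop",st)
ca=T([(57,388),(107,375),(120,455),(68,465)],168,135,3.6,65,"top");show("carr",ca)
bp=T([(75,592),(207,566),(140,270),(15,300)],168,135,3.6,10,"top");show("plate",bp);print("yaw",f(bp[3]-bp[0]),f(bp[2]-bp[1]))
hs=T([(22,270),(88,257),(107,332),(48,350)],168,135,3.6,60,"top");show("hous",hs)
S=lambda L,z:T([(a-216,b-288) for a,b in L],160,290,4,z,"side")
s2=S([(683,402),(718,402),(712,443),(678,443)],40);show("stopS",s2)
c2=S([(457,347),(587,353),(580,411),(443,405)],65);show("carS",c2)
p2=S([(783,400),(762,595),(228,555)],10);show("plateS",p2);print("yaw",f(p2[2]-p2[1]))
h2=S([(262,327),(398,337),(377,438),(230,430)],60);show("housS",h2)
# edge-fit lines from grooved/plate mask
E
```

```text
block [[545.7, -214.8], [545.3, -245.4], [489.3, -242.2], [490.1, -211.2]] mean [ 517.6 -228.4]
yaw -3.8 -3.3
flat [[543.3, -270.2], [542.1, -301.2], [485.8, -297.7], [487.7, -267.1]] mean [ 514.7 -284. ]
yaw -3.2 -3.6
stop [[335.3, 235.8], [342.1, 208.3], [329.7, 205.2], [323.0, 232.2]] mean [332.5 220.4]
carr [[411.7, 255.3], [419.6, 227.5], [374.8, 217.4], [368.7, 246.2]] mean [393.7 236.6]
plate [[297.2, 250.9], [313.5, 174.5], [489.1, 224.3], [469.1, 298.5]] mean [392.2 237. ]
yaw 15.5 15.8
hous [[479.7, 281.3], [488.1, 243.9], [444.8, 230.3], [433.7, 263.2]] mean [461.6 254.7]
stopS [[482.2, 217.6], [470.3, 213.4], [465.7, 229.9], [477.0, 234.0]] mean [473.8 223.7]
carS [[558.5, 238.9], [514.1, 225.8], [505.8, 248.4], [551.2, 262.0]] mean [532.4 243.8]
plateS [[456.5, 185.4], [434.5, 262.6], [617.8, 311.5]] mean [502.9 253.2]
yaw 15.0
housS [[631.3, 251.7], [583.0, 239.1], [568.2, 278.5], [617.2, 292.6]] mean [599.9 265.5]
```

```bash
python3 - <<'E'
from h import *
def T(L,x0,y0,k,z,n): 
    return np.array([ray(n,(a+.5)/k-.5+x0,(b+.5)/k-.5+y0,z)[:2] for a,b in L])
f=lambda d:round(float(np.degrees(np.arctan2(d[1],d[0]))),1)
def show(nm,P): print(nm,np.round(P,1).tolist(),"mean",np.round(P.mean(0),1))
Q=lambda L,z:T([(a,b-240) for a,b in L],168,135,3.6,z,"top")
st=Q([(93,526),(142,515),(146,537),(98,548)],40);show("stop",st)
ca=Q([(57,388),(107,375),(120,455),(68,465)],65);show("carr",ca)
bp=Q([(75,592),(207,566),(140,270),(15,300)],10);show("plate",bp);print("yaw",f(bp[3]-bp[0]),f(bp[2]-bp[1]))
hs=Q([(22,270),(88,257),(107,332),(48,350)],60);show("hous",hs)
a=np.radians(15.2);u=np.array([np.cos(a),np.sin(a)])
for nm,m,x in[("stop T",st.mean(0),-34),("front lip T",ca[2:].mean(0),6),("plateT",bp.mean(0),36),("housfront T",hs[2:].mean(0),78),
 ("stopS",np.array([473.8,223.7]),-34),("lipS",np.array([509.95,237.1]),6),("housS",np.array([599.9,265.5]),103),("housfrontS",np.array([575.6,258.8]),78)]:
    print(nm,np.round(m-x*u,1))
E
```

```text
stop [[474.2, 244.8], [481.3, 216.5], [468.3, 213.4], [461.2, 241.0]] mean [471.3 228.9]
carr [[551.1, 264.8], [559.5, 236.4], [512.2, 225.9], [505.7, 255.4]] mean [532.1 245.6]
plate [[438.3, 260.3], [455.7, 181.9], [640.7, 233.3], [619.5, 309.4]] mean [538.5 246.2]
yaw 15.2 15.5
hous [[623.4, 291.7], [632.4, 253.3], [586.7, 239.2], [575.0, 273.0]] mean [604.4 264.3]
stop T [504.1 237.9]
front lip T [503.2 239.1]
plateT [503.8 236.8]
housfront T [505.6 235.6]
stopS [506.6 232.6]
lipS [504.2 235.5]
housS [500.5 238.5]
housfrontS [500.3 238.3]
```

Request:
servo_tool --pt "1 0.0221 0.0263 0 0.0813" --pt "1 0.0221 0.0263 0 0.0813" --pt "1 0.0221 0.0263 0 0.0813" --pt "1 0.0221 0.0263 0 0.0813" --pt "1 0.0221 0.0263 0 0.0813" --newtons 40

```text
t: 0.52
tool_pos: [296.8, -489.8, 230.9]
tcp_rot: [[0.765, 0.644, -0.0], [0.644, -0.765, 0.001], [0.0, -0.001, -1.0]]
ft_force: [0.3, -1.0, 0.5]
grip_width: 85.2
grip_force: 0.0
```

Request:
servo_tool --pt "1 0.0221 0.0263 0 0.0813" --pt "1 0.0221 0.0263 0 0.0813" --pt "1 0.0221 0.0263 0 0.0813" --pt "1 0.0221 0.0263 0 0.0813" --pt "1 0.0221 0.0263 0 0.0813"

```text
t: 0.93
tool_pos: [407.3, -358.4, 231.1]
tcp_rot: [[0.448, 0.894, -0.0], [0.894, -0.448, 0.0], [-0.0, -0.001, -1.0]]
ft_force: [0.8, 0.1, -0.5]
grip_width: 85.5
grip_force: 0.0
```

Request:
servo_tool --pt "1 0.0221 0.0263 0 0.0813" --pt "1 0.0221 0.0263 0 0.0813" --pt "1 0.0221 0.0263 0 0.0813" --pt "1 0.0221 0.0263 0 0.0813" --pt "1 0.0221 0.0263 0 0.0813"

```text
t: 1.35
tool_pos: [517.8, -227.1, 231.1]
tcp_rot: [[0.058, 0.998, -0.001], [0.998, -0.058, -0.0], [-0.0, -0.001, -1.0]]
ft_force: [1.2, -0.7, -0.5]
grip_width: 85.8
grip_force: 0.0
```

Request:
servo_tool --pt "1 0 0 -0.03 0" --pt "1 0 0 -0.03 0" --pt "1 0 0 -0.03 0" --pt "1 0 0 0 0" --pt "1 0 0 0 0"

```text
t: 1.77
tool_pos: [515.9, -227.7, 140.0]
tcp_rot: [[0.061, 0.998, -0.004], [0.998, -0.061, 0.002], [0.002, -0.004, -1.0]]
ft_force: [1.2, 0.4, 0.1]
grip_width: 85.6
grip_force: 0.0
```

Request:
servo_tool --pt "1 0.0015 -0.0007 -0.035 0" --pt "1 0 0 -0.035 0" --pt "1 0 0 -0.03 0" --pt "1 0 0 -0.015 0" --pt "1 0 0 -0.011 0"

```text
t: 2.18
tool_pos: [519.1, -229.5, 15.2]
tcp_rot: [[0.062, 0.998, 0.0], [0.998, -0.062, -0.0], [-0.0, 0.0, -1.0]]
ft_force: [-0.1, -0.0, 0.7]
grip_width: 85.1
grip_force: 0.0
```

Request:
servo_tool --pt "0.3 0 0 0 0" --pt "0.2 0 0 0 0" --pt "0 0 0 0 0" --pt "-0.2 0 0 0 0" --pt "-1 0 0 0 0"

```text
t: 2.6
tool_pos: [520.4, -229.6, 17.4]
tcp_rot: [[0.062, 0.998, 0.003], [0.998, -0.062, -0.002], [-0.001, 0.003, -1.0]]
ft_force: [-1.1, 0.4, 7.0]
grip_width: 55.1
grip_force: 44.6
```

Request:
servo_tool --pt "-1 0 0 0 0" --pt "-1 0 0 0 0" --pt "-1 0 0 0 0"

```text
t: 2.85
tool_pos: [520.3, -229.6, 17.3]
tcp_rot: [[0.062, 0.998, 0.003], [0.998, -0.061, -0.002], [-0.001, 0.003, -1.0]]
ft_force: [-1.1, 0.4, 7.6]
grip_width: 55.5
grip_force: 44.6
```

Request:
servo_tool --pt "-1 0 0 0.006 0" --pt "-1 0 0 0.01 0" --pt "-1 0 0 0.015 0" --pt "-1 0 0 0.03 0" --pt "-1 0 0 0.03 0" --newtons 50

```text
t: 3.27
tool_pos: [517.7, -228.6, 107.4]
tcp_rot: [[0.061, 0.998, -0.002], [0.998, -0.061, 0.001], [0.001, -0.002, -1.0]]
ft_force: [-0.0, -0.6, -2.4]
grip_width: 54.9
grip_force: 54.4
```

Request:
servo_tool --pt "-1 0 0 0.02 0" --pt "-1 0 0 0 0"

```text
t: 3.43
tool_pos: [522.1, -229.8, 132.1]
tcp_rot: [[0.061, 0.998, 0.008], [0.998, -0.061, -0.004], [-0.003, 0.008, -1.0]]
ft_force: [1.6, -0.5, -2.1]
grip_width: 55.2
grip_force: 54.6
```

```bash
python3 - <<'E'
from h import *
s=vision.read_camera("side");t=vision.read_camera("top")
o=np.hstack([crop(s,280,40,130,150,3),crop(t,370,130,130,150,3)]);cv2.imwrite("pics/m2.png",o)
E
```

```text
(no output)
```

View pics/m2.png

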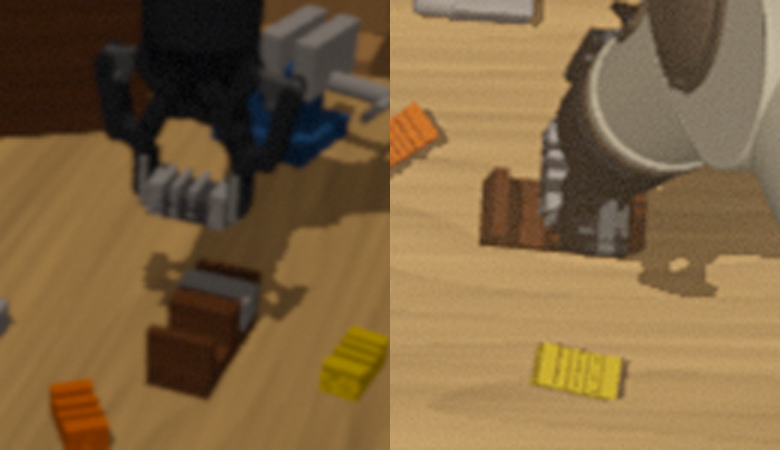

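Lifted and level (block at about (195,195) in the left half), with the smooth block still in its cell. Next I'll place it on the board.

Request:
servo_tool --pt "-1 0.0044 0.0306 0 0.02" --pt "-1 0.0044 0.0306 0 0.02" --pt "-1 0.0044 0.0306 0 0.02" --pt "-1 0.0044 0.0306 0 0.02" --pt "-1 0.0044 0.0306 0 0"

```text
t: 3.95
tool_pos: [539.3, -74.8, 124.9]
tcp_rot: [[-0.019, 1.0, -0.003], [1.0, 0.019, 0.001], [0.001, -0.003, -1.0]]
ft_force: [0.4, -1.0, -3.5]
grip_width: 55.3
grip_force: 54.5
```

Request:
servo_tool --pt "-1 0.0044 0.0306 0 0" --pt "-1 0.0044 0.0306 0 0" --pt "-1 0.0044 0.0306 0 0" --pt "-1 0 0 -0.03 0" --pt "-1 0 0 -0.03 0"

```text
t: 4.37
tool_pos: [554.9, 19.3, 66.3]
tcp_rot: [[-0.024, 1.0, 0.003], [1.0, 0.024, 0.001], [0.001, 0.003, -1.0]]
ft_force: [-0.3, -1.0, -3.0]
grip_width: 55.2
grip_force: 54.6
```

Request:
servo_tool --pt "-1 0 0 -0.03 0" --pt "-1 0 0 -0.012 0" --pt "-1 0 0 -0.004 0" --pt "-1 0 0 0 0"

```text
t: 4.7
tool_pos: [552.7, 15.8, 19.1]
tcp_rot: [[-0.019, 1.0, -0.003], [1.0, 0.019, 0.0], [0.001, -0.003, -1.0]]
ft_force: [0.3, -0.3, -1.5]
grip_width: 55.3
grip_force: 54.3
```

Request:
servo_tool --pt "-1 0 0 -0.003 0" --pt "-1 0 0 -0.002 0" --pt "-1 0 0 0 0"

```text
t: 4.95
tool_pos: [554.9, 15.5, 16.3]
tcp_rot: [[-0.018, 1.0, 0.002], [1.0, 0.018, -0.0], [-0.0, 0.002, -1.0]]
ft_force: [-0.9, 0.5, -3.0]
grip_width: 55.1
grip_force: 54.4
```

Request:
servo_tool --pt "-1 0 0 -0.001 0" --pt "-1 0 0 -0.001 0" --pt "-1 0 0 0 0"

```text
t: 5.2
tool_pos: [554.2, 15.5, 13.6]
tcp_rot: [[-0.018, 1.0, 0.001], [1.0, 0.018, -0.0], [-0.0, 0.001, -1.0]]
ft_force: [0.5, 0.1, -2.6]
grip_width: 55.4
grip_force: 54.4
```

Request:
servo_tool --pt "-1 0 0 -0.001 0" --pt "-1 0 0 -0.001 0" --pt "-1 0 0 0 0"

```text
t: 5.45
tool_pos: [554.3, 15.6, 12.4]
tcp_rot: [[-0.019, 1.0, 0.001], [1.0, 0.019, -0.001], [-0.001, 0.001, -1.0]]
ft_force: [-4.2, -0.1, 9.4]
grip_width: 55.2
grip_force: 55.7
```

Request:
servo_tool --pt "-1 0 0 -0.001 0" --pt "-1 0 0 0 0"

```text
t: 5.62
tool_pos: [554.3, 15.6, 12.4]
tcp_rot: [[-0.019, 1.0, 0.001], [1.0, 0.019, -0.002], [-0.002, 0.001, -1.0]]
ft_force: [-7.3, -2.1, 17.7]
grip_width: 55.0
grip_force: 56.9
```

Request:
servo_tool --pt "0.5 0 0 0.001 0" --pt "1 0 0 0 0" --pt "1 0 0 0 0" --pt "1 0 0 0 0" --pt "1 0 0 0.02 0"

```text
t: 6.03
tool_pos: [551.3, 15.3, 28.5]
tcp_rot: [[-0.018, 1.0, -0.006], [1.0, 0.018, 0.0], [0.0, -0.006, -1.0]]
ft_force: [-0.7, -0.7, -0.3]
grip_width: 85.4
grip_force: 0.0
```

Request:
servo_tool --pt "1 0 0 0.035 0" --pt "1 0 0 0.035 -0.12" --pt "1 0 0 0 -0.12" --pt "1 0 0 0 -0.12" --pt "1 0 0 0 -0.12"

```text
t: 6.45
tool_pos: [554.5, 15.6, 102.0]
tcp_rot: [[0.451, 0.893, 0.002], [0.893, -0.451, -0.0], [0.001, 0.001, -1.0]]
ft_force: [0.6, 0.5, -0.6]
grip_width: 85.7
grip_force: 0.0
```

Request:
servo_tool --pt "1 0 0 0 -0.12" --pt "1 0 0 0 -0.12" --pt "1 0 0 0 -0.12" --pt "1 0 0 0 -0.12" --pt "1 0 0 0 -0.12"

```text
t: 6.87
tool_pos: [553.9, 15.8, 101.1]
tcp_rot: [[0.876, 0.482, -0.0], [0.482, -0.876, 0.0], [-0.0, -0.0, -1.0]]
ft_force: [-0.4, 0.2, -0.4]
grip_width: 85.7
grip_force: 0.0
```

Request:
servo_tool --pt "1 0 0 0 -0.12" --pt "1 0 0 0 -0.12" --pt "1 0 0 0 -0.12" --pt "1 0 0 0 -0.12" --pt "1 0 0 0 0"

```text
t: 7.28
tool_pos: [553.9, 15.9, 101.2]
tcp_rot: [[1.0, 0.026, -0.0], [0.026, -1.0, -0.0], [-0.0, 0.0, -1.0]]
ft_force: [0.3, -0.4, 0.2]
grip_width: 85.5
grip_force: 0.0
```

```bash
python3 - <<'E'
from h import *
s=vision.read_camera("side");t=vision.read_camera("top")
o=np.hstack([crop(s,240,170,130,110,3),crop(t,240,140,130,110,3)]);cv2.imwrite("pics/m3.png",o)
print(proj("top",[554,15.6,39]),proj("side",[554,15.6,39]),proj("side",[592,16,15]))
E
```

```text
[302.56687596 179.81851658] [284.51354686 217.71748878] [266.0771605  222.59525677]
```

View pics/m3.png

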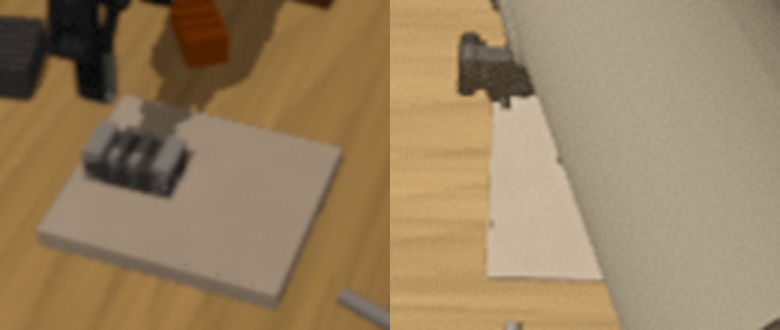

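Request:
servo_tool --pt "1 0 0 -0.03 0" --pt "1 0 0 -0.03 0" --pt "1 0 0 -0.015 0" --pt "1 0 0 -0.007 0" --pt "1 0 0 0 0" --newtons 25

```text
t: 7.8
tool_pos: [552.5, 15.8, 17.6]
tcp_rot: [[0.999, 0.032, -0.003], [0.032, -0.999, 0.0], [-0.003, -0.0, -1.0]]
ft_force: [-0.3, 0.2, 0.3]
grip_width: 85.0
grip_force: 0.0
```

Request:
servo_tool --pt "0.2 0 0 0 0" --pt "0 0 0 0 0" --pt "-0.2 0 0 0 0" --pt "-0.5 0 0 0 0" --pt "-1 0 0 0 0"

```text
t: 8.22
tool_pos: [554.9, 15.6, 20.4]
tcp_rot: [[1.0, 0.029, 0.002], [0.029, -1.0, -0.0], [0.002, 0.0, -1.0]]
ft_force: [1.4, -0.2, 3.0]
grip_width: 29.6
grip_force: 25.9
```

Request:
servo_tool --pt "-1 0 0 0 0" --pt "-1 0 0 0 0" --pt "-1 0 0 0 0" --pt "-1 0 0 0 0"

```text
t: 8.55
tool_pos: [554.9, 15.6, 20.4]
tcp_rot: [[1.0, 0.029, 0.002], [0.029, -1.0, -0.0], [0.002, 0.0, -1.0]]
ft_force: [-0.9, -0.6, 6.5]
grip_width: 29.6
grip_force: 26.2
```

Request:
servo_tool --pt "-1 0 0 0.008 0" --pt "-1 0 0 0.015 0" --pt "-1 0.018 -0.006 0 0" --pt "-1 0.018 -0.006 0 0" --pt "-1 0.017 -0.006 0 0"

```text
t: 8.97
tool_pos: [607.4, -2.5, 42.9]
tcp_rot: [[1.0, 0.03, 0.0], [0.03, -1.0, -0.0], [0.0, 0.0, -1.0]]
ft_force: [0.2, 0.1, -1.7]
grip_width: 29.4
grip_force: 25.3
```

Request:
servo_tool --pt "-1 0 0 0 0" --pt "-1 0 0 0 0"

```text
t: 9.13
tool_pos: [607.2, -2.9, 42.2]
tcp_rot: [[1.0, 0.028, -0.0], [0.028, -1.0, -0.0], [-0.0, 0.0, -1.0]]
ft_force: [-0.1, -0.2, -2.9]
grip_width: 29.7
grip_force: 25.3
```

```bash
python3 - <<'E'
from h import *
s=vision.read_camera("side");x=sensors.read_state()
cv2.imwrite("pics/m4.png",crop(s,200,140,140,120,5));print(x["tool_pos"],x["ft_force"])
E
```

```text
[606.08611784  -2.24195722  41.96651432] [-0.16609729  0.280917   -2.45177848]
```

View pics/m4.png

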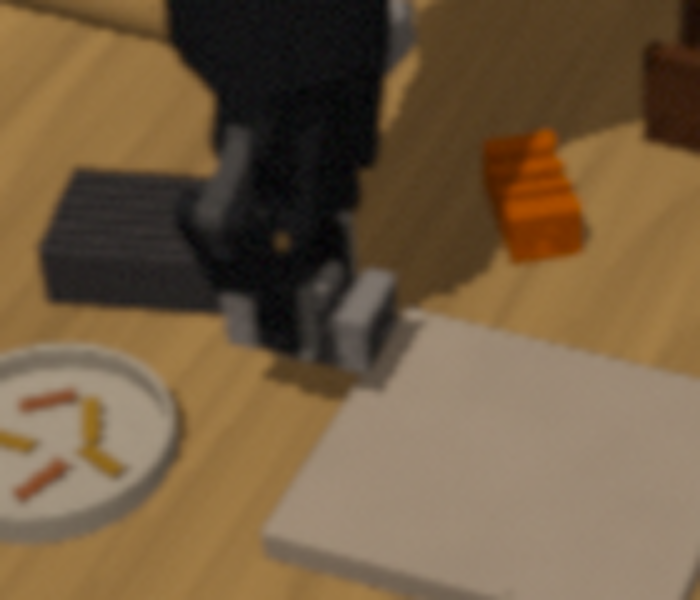

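The block is held level over the board's +x edge (trailing end at about (370,330) in the crop). I'll tilt it on that edge.

Request:
servo_tool --pt "-1 0 0 -0.012 0" --pt "-1 0 0 -0.007 0" --pt "-1 0 0 -0.002 0" --pt "-1 0 0 0 0"

```text
t: 9.52
tool_pos: [605.5, -1.9, 20.3]
tcp_rot: [[1.0, 0.03, -0.002], [0.03, -1.0, -0.0], [-0.002, -0.0, -1.0]]
ft_force: [0.2, 0.5, -2.5]
grip_width: 29.6
grip_force: 25.4
```

Request:
servo_tool --pt "-1 0 0 -0.001 0" --pt "-1 0 0 -0.001 0" --pt "-1 0 0 0 0"

```text
t: 9.77
tool_pos: [606.3, -1.9, 19.8]
tcp_rot: [[1.0, 0.03, -0.001], [0.03, -1.0, -0.0], [-0.001, 0.0, -1.0]]
ft_force: [-3.4, 1.1, 6.1]
grip_width: 29.3
grip_force: 26.5
```

Request:
servo_tool --pt "-1 0 0 -0.001 0" --pt "-1 0 0 -0.001 0" --pt "-1 0 0 0 0"

```text
t: 10.02
tool_pos: [607.5, -1.9, 18.7]
tcp_rot: [[1.0, 0.03, 0.001], [0.03, -1.0, -0.0], [0.001, 0.0, -1.0]]
ft_force: [-2.9, 0.4, 8.8]
grip_width: 29.5
grip_force: 27.3
```

Request:
servo_tool --pt "-1 0 0 -0.001 0" --pt "-1 0 0 -0.001 0" --pt "-1 0 0 0 0"

```text
t: 10.27
tool_pos: [608.8, -1.9, 17.4]
tcp_rot: [[1.0, 0.03, 0.004], [0.03, -1.0, -0.0], [0.004, 0.0, -1.0]]
ft_force: [-0.8, 0.8, 9.9]
grip_width: 29.0
grip_force: 27.8
```

```bash
python3 - <<'E'
from h import *
s=vision.read_camera("side");x=sensors.read_state()
cv2.imwrite("pics/m5.png",crop(s,230,185,60,45,10));print(x["tool_pos"],x["ft_force"])
E
```

```text
[608.76620952  -1.83853754  17.35893632] [-1.58920982 -1.46061442 10.74269488]
```

View pics/m5.png

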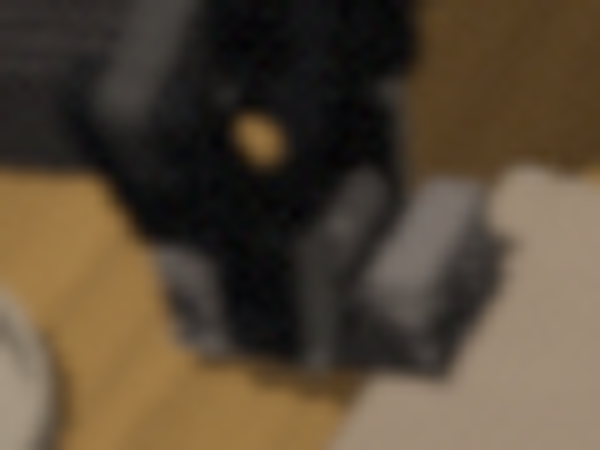

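The leading end is dipping. The near side's lower corners are at crop (200,352) and (440,378). I'll compute the tilt on the block's side plane.

```bash
cat >> h.py <<'E'
def side_plane(u,v,c,yaw):  # ray x vertical plane at +15 mm across from centre c; returns along, z
    K=vision.calibration("side");E=K["extrinsics"];R=E[:3,:3];o=-R.T@E[:3,3]
    d=R.T@np.linalg.inv(K["intrinsics"])@np.array([u,v,1.]);a=np.array([np.cos(yaw),np.sin(yaw),0]);n=np.array([-np.sin(yaw),np.cos(yaw),0])
    C=np.r_[c,0.];s=(15-n@(o-C))/(n@d);p=o+s*d;return np.array([a@(p-C),p[2]])
E
python3 - <<'E'
from h import *
P=[side_plane((a+.5)/10-.5+230,(b+.5)/10-.5+185,[608,-2],0.03) for a,b in[(200,352),(440,378),(370,285),(165,250)]]
print(np.round(P,1));d=P[1]-P[0];e=P[2]-P[3]
print(np.degrees(np.arctan2(d[1],-d[0])),np.hypot(*d),np.degrees(np.arctan2(e[1],-e[0])),np.hypot(*e))
E
```

```text
[[ 20.2   8.8]
 [-29.1  16.5]
 [-16.5  36.3]
 [ 24.8  33.4]]
8.947442542801108 49.881823819984525 4.038787585091433 41.416712139248034
```

Request:
servo_tool --pt "-1 0 0 -0.001 0" --pt "-1 0 0 -0.0005 0" --pt "-1 0 0 0 0"

```text
t: 10.57
tool_pos: [609.6, -1.9, 16.3]
tcp_rot: [[1.0, 0.03, 0.005], [0.03, -1.0, -0.0], [0.005, 0.0, -1.0]]
ft_force: [-0.4, -0.1, 13.4]
grip_width: 29.5
grip_force: 28.2
```

Request:
servo_tool --pt "-1 0 0 0.01 0" --pt "-1 0 0 0.03 0" --pt "-1 0 0 0.03 0" --pt "-1 0 0 0 0" --pt "-1 0 0 0 0" --newtons 60

```text
t: 10.98
tool_pos: [608.4, -2.2, 85.7]
tcp_rot: [[1.0, 0.029, 0.004], [0.029, -1.0, -0.0], [0.004, 0.0, -1.0]]
ft_force: [-0.2, -0.2, -3.0]
grip_width: 28.6
grip_force: 60.3
```

```bash
python3 - <<'E'
from h import *
s=vision.read_camera("side");x=sensors.read_state()
p=proj("side",x["tool_pos"]).astype(int);x0,y0=p[0]-32,p[1]-26
cv2.imwrite("pics/m6.png",crop(s,x0,y0,64,48,12));print(x["tool_pos"],x["ft_force"],x0,y0)
E
```

```text
[606.81745264  -2.41604896  84.04879033] [-0.34399813  0.69944486 -3.96768513] 228 160
```

View pics/m6.png

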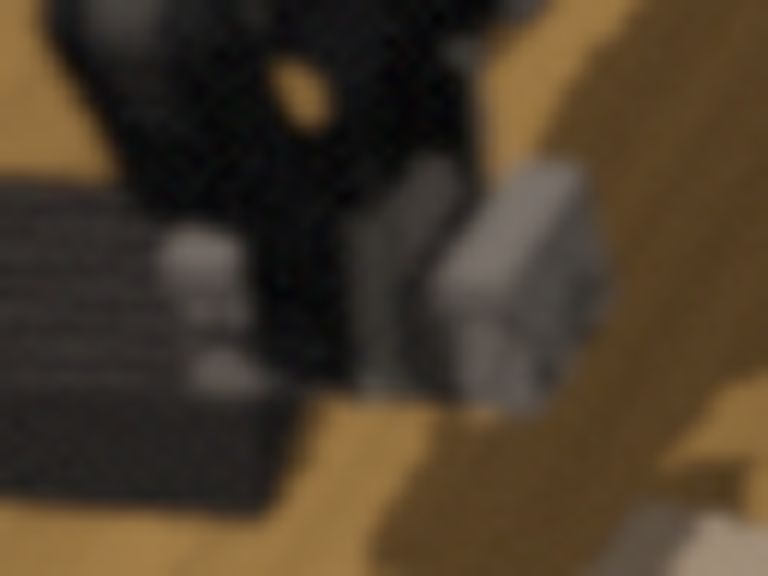

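Near-side corners in the crop: bottom leading (200,388), bottom trailing (525,412), top trailing (440,285), top leading (165,260).

```bash
python3 - <<'E'
from h import *
P=[side_plane((a+.5)/12-.5+228,(b+.5)/12-.5+160,[607,-2.4],0.03) for a,b in[(200,388),(525,412),(440,285),(165,260)]]
print(np.round(P,1));d=P[1]-P[0];e=P[2]-P[3];g=P[2]-P[1]
print(np.degrees(np.arctan2(d[1],-d[0])),np.hypot(*d),np.degrees(np.arctan2(e[1],-e[0])),np.hypot(*e),np.degrees(np.arctan2(g[0],g[1])),np.hypot(*g))
E
```

```text
[[ 25.1  75.9]
 [-27.9  85. ]
 [-16.  105.8]
 [ 28.2  99.5]]
9.792221721211073 53.77299622547709 8.13714460046271 44.62618720972058 29.6771651181589 23.957392567959303
```

```bash
python3 - <<'E'
from h import *
P=[side_plane((a+.5)/12-.5+228,(b+.5)/12-.5+160,[607,-2.4],0.03) for a,b in[(195,388),(530,412),(498,302),(165,262)]]
print(np.round(P,1));d=P[1]-P[0];e=P[2]-P[3];g=P[2]-P[1]
print(np.degrees(np.arctan2(d[1],-d[0])),np.hypot(*d),np.degrees(np.arctan2(e[1],-e[0])),np.hypot(*e),np.degrees(np.arctan2(g[0],g[1])),np.hypot(*g))
Q=lambda th:[proj("side",[607+c*0.9996-0.03*15,-2.4+c*.03+15,z]) for c,z in [(28*np.cos(th),88-28*np.sin(th)),(-28*np.cos(th),88+28*np.sin(th))]]
for t in(8,10,12,14,16): q=Q(np.radians(t));d=q[1]-q[0];print(t,d*12)
E
```

```text
[[ 25.9  75.7]
 [-28.7  85.2]
 [-25.  104.9]
 [ 28.2  99.1]]
9.938159697950383 55.46543811044714 6.228625952071345 53.50712742107326 10.612356891669403 20.052127822678454
8 [342.78689997  33.65209715]
10 [339.80501335  23.09572069]
12 [336.40927487  12.51086392]
14 [332.60377159   1.91039795]
16 [328.3930887   -8.69278309]
```

Tilt is about 10°. I'll press further, until the leading end meets the bench while the trailing part lies on the board edge. That gives about 16° by geometry.

Request:
servo_tool --pt "-1 0.008 0 -0.03 0" --pt "-1 0 0 -0.022 0" --pt "-1 0 0 -0.008 0" --pt "-1 0 0 0 0" --newtons 25

```text
t: 11.37
tool_pos: [610.9, -2.4, 19.6]
tcp_rot: [[1.0, 0.03, -0.009], [0.03, -1.0, -0.0], [-0.009, -0.0, -1.0]]
ft_force: [-0.8, -0.5, -3.2]
grip_width: 28.3
grip_force: 60.1
```

Request:
servo_tool --pt "-1 0 0 -0.002 0" --pt "-1 0 0 -0.002 0" --pt "-1 0 0 -0.002 0" --pt "-1 0 0 0 0"

```text
t: 11.7
tool_pos: [615.5, -2.3, 18.4]
tcp_rot: [[1.0, 0.029, 0.001], [0.029, -1.0, -0.0], [0.001, 0.0, -1.0]]
ft_force: [0.3, 1.5, -3.1]
grip_width: 29.2
grip_force: 60.1
```

Request:
servo_tool --pt "-1 0 0 -0.0015 0" --pt "-1 0 0 -0.0015 0" --pt "-1 0 0 0 0"

```text
t: 11.95
tool_pos: [615.6, -2.4, 15.7]
tcp_rot: [[1.0, 0.029, 0.001], [0.029, -1.0, -0.0], [0.001, 0.0, -1.0]]
ft_force: [-0.9, -1.1, 1.3]
grip_width: 28.7
grip_force: 60.9
```

Request:
servo_tool --pt "-1 0 0 -0.001 0" --pt "-1 0 0 -0.001 0" --pt "-1 0 0 0 0"

```text
t: 12.2
tool_pos: [615.7, -2.3, 15.2]
tcp_rot: [[1.0, 0.029, 0.001], [0.029, -1.0, -0.001], [0.001, 0.001, -1.0]]
ft_force: [-5.6, 0.4, 15.6]
grip_width: 28.8
grip_force: 62.7
```

Request:
servo_tool --pt "-1 0 0 -0.001 0" --pt "-1 0 0 0 0"

```text
t: 12.37
tool_pos: [616.2, -2.3, 14.6]
tcp_rot: [[1.0, 0.029, 0.002], [0.029, -1.0, -0.001], [0.002, 0.001, -1.0]]
ft_force: [-4.0, -1.8, 16.9]
grip_width: 28.8
grip_force: 63.0
```

Request:
servo_tool --pt "-1 0 0 -0.001 0" --pt "-1 0 0 0 0"

```text
t: 12.53
tool_pos: [616.6, -2.3, 14.0]
tcp_rot: [[1.0, 0.029, 0.003], [0.029, -1.0, -0.001], [0.003, 0.001, -1.0]]
ft_force: [-4.3, -0.3, 19.2]
grip_width: 29.0
grip_force: 63.5
```

Request:
servo_tool --pt "-1 0 0 -0.0005 0" --pt "-1 0 0 0 0"

```text
t: 12.7
tool_pos: [616.8, -2.3, 13.7]
tcp_rot: [[1.0, 0.029, 0.003], [0.029, -1.0, -0.001], [0.003, 0.001, -1.0]]
ft_force: [-4.0, -1.2, 20.5]
grip_width: 28.7
grip_force: 63.6
```

Request:
servo_tool --pt "-1 0 0 0.01 0" --pt "-1 0 0 0.03 0" --pt "-1 0 0 0.03 0" --pt "-1 0 0 0.03 0" --pt "-1 -0.018 0.029 0 0.0295" --newtons 60

```text
t: 13.12
tool_pos: [604.9, 19.2, 116.8]
tcp_rot: [[0.999, 0.049, 0.014], [0.049, -0.999, -0.005], [0.014, 0.005, -1.0]]
ft_force: [2.9, -1.4, -1.4]
grip_width: 28.6
grip_force: 60.8
```

Request:
servo_tool --pt "-1 -0.018 0.029 0 0.0295" --pt "-1 -0.018 0.029 0 0.0295" --pt "-1 -0.018 0.029 0 0.0295" --pt "-1 -0.018 0.029 0 0.0295" --pt "-1 -0.018 0.029 0 0.0295"

```text
t: 13.53
tool_pos: [505.8, 172.7, 110.4]
tcp_rot: [[0.979, 0.206, 0.0], [0.206, -0.979, -0.0], [0.0, 0.0, -1.0]]
ft_force: [0.6, 0.6, -2.9]
grip_width: 28.9
grip_force: 60.8
```

Request:
servo_tool --pt "-1 -0.018 0.029 0 0.0295" --pt "-1 -0.018 0.029 0 0.0295" --pt "-1 0 0 0 0" --pt "-1 0 0 0 0"

```text
t: 13.87
tool_pos: [469.2, 232.4, 110.6]
tcp_rot: [[0.963, 0.268, -0.0], [0.268, -0.963, 0.001], [0.0, -0.001, -1.0]]
ft_force: [0.1, -1.2, -2.3]
grip_width: 28.8
grip_force: 60.7
```

Request:
servo_tool --pt "-1 0.0044 -0.0035 -0.02 0" --pt "-1 0 0 -0.016 0" --pt "-1 0 0 0 0" --pt "-1 0 0 0 0"

```text
t: 14.2
tool_pos: [475.0, 224.7, 73.6]
tcp_rot: [[0.965, 0.261, -0.002], [0.261, -0.965, -0.001], [-0.002, 0.001, -1.0]]
ft_force: [0.7, 0.1, -3.1]
grip_width: 28.5
grip_force: 60.6
```

```bash
python3 - <<'E'
from h import *
s=vision.read_camera("side");x=sensors.read_state()
cv2.imwrite("pics/m7.png",crop(s,200,280,110,82,7));print(x["tool_pos"],x["ft_force"])
E
```

```text
[475.64600516 225.54294171  74.45362806] [-0.32574189 -0.30727302 -2.81839023]
```

View pics/m7.png

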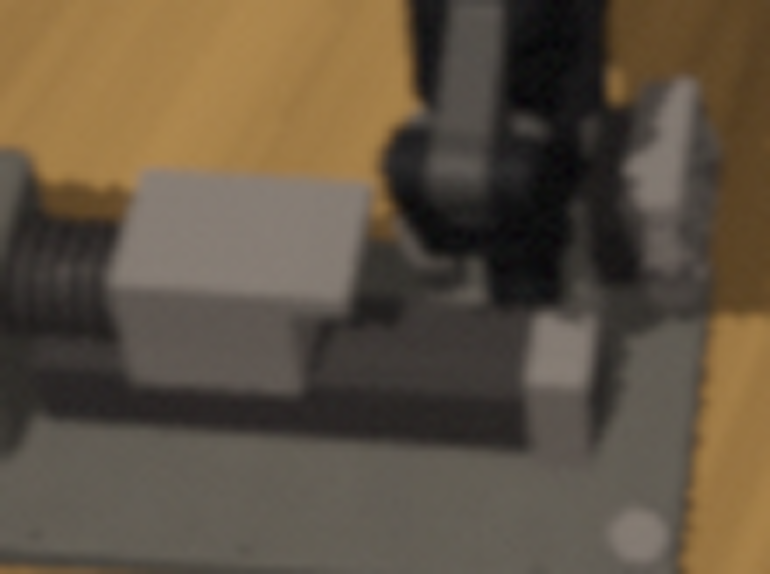

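The block is tilted, leading end low, in front of the lip (lip edge at crop (350,310), stop at (560,350), block's leading end at (400,230)–(440,292)). I'll compute the leading corners relative to the holder.

```bash
python3 - <<'E'
from h import *
for C in([475.6,225.5],[474.5,229.]):
  P=[side_plane((a+.5)/7-.5+200,(b+.5)/7-.5+280,C,0.266) for a,b in[(400,228),(438,290),(490,303),(660,305),(690,300)]];print(np.round(P,1).tolist())
# lip lower front edge near corner & stop inner top near corner, across +14 
H=np.array([503.5,237.])
u=np.array([np.cos(.266),np.sin(.266)]);n=np.array([-u[1],u[0]])
for a,b in[(352,312),(530,385)]:
  p=side_plane((a+.5)/7-.5+200,(b+.5)/7-.5+280,H-n,0.266);print(np.round(p,1))
x=sensors.read_state();d=x["tool_pos"][:2]-H;print(x["tool_pos"],d@u,d@n)
E
```

```text
[[24.8, 86.2], [18.9, 66.6], [8.9, 63.4], [-24.7, 66.5], [-30.6, 68.8]]
[[23.9, 91.5], [18.1, 72.0], [8.1, 68.8], [-25.1, 71.9], [-31.0, 74.2]]
[ 5.9 61.4]
[-28.  40.]
[475.64600516 225.54294171  74.45362806] -29.88613825287402 -3.732017370246685
```

Request:
servo_tool --pt "-1 -0.001 0.0036 -0.012 0" --pt "-1 0 0 -0.01 0" --pt "-1 0 0 0 0" --pt "-1 0 0 0 0"

```text
t: 14.58
tool_pos: [473.6, 229.6, 51.6]
tcp_rot: [[0.965, 0.263, -0.002], [0.263, -0.965, -0.001], [-0.002, 0.0, -1.0]]
ft_force: [0.4, 0.0, -2.0]
grip_width: 28.8
grip_force: 60.7
```

```bash
cat >> h.py <<'E'
Ho=np.array([503.5,237.]);hu=np.array([np.cos(.266),np.sin(.266)]);hn=np.array([-hu[1],hu[0]])
def st():
    x=sensors.read_state();d=x["tool_pos"][:2]-Ho;f=x["ft_force"]
    print("t",round(x["t"],2),"along %.1f across %.1f z %.1f yaw %.3f | F along %.1f across %.1f z %.1f"%(d@hu,d@hn,x["tool_pos"][2],np.arctan2(x["tcp_rot"][1,0],x["tcp_rot"][0,0]),f[:2]@hu,f[:2]@hn,f[2]),"My",round(float(x["torque"][:2]@hn),3))
E
python3 -c "from h import *;st()"
```

```text
t 14.58 along -30.8 across 0.7 z 51.6 yaw 0.266 | F along 0.4 across -0.1 z -2.0 My -0.009
```

Request:
servo_tool --pt "-1 0 0 -0.002 0" --pt "-1 0 0 -0.002 0" --pt "-1 0 0 -0.001 0" --pt "-1 0 0 0 0"

```text
t: 14.92
tool_pos: [474.4, 229.7, 47.2]
tcp_rot: [[0.965, 0.262, -0.0], [0.262, -0.965, -0.0], [-0.0, 0.0, -1.0]]
ft_force: [-0.2, 1.0, -2.7]
grip_width: 28.6
grip_force: 60.7
```

Request:
servo_tool --pt "-1 0.0029 0.0008 0 0" --pt "-1 0.0029 0.0008 0 0" --pt "-1 0.0029 0.0008 0 0" --pt "-1 0 0 0 0"

```text
t: 15.25
tool_pos: [484.2, 232.5, 47.5]
tcp_rot: [[0.965, 0.262, 0.001], [0.262, -0.965, 0.001], [0.001, -0.0, -1.0]]
ft_force: [-0.3, -0.2, -2.7]
grip_width: 28.8
grip_force: 60.7
```

```bash
python3 -c "from h import *;st()"
```

```text
t 15.25 along -19.8 across 0.7 z 47.5 yaw 0.265 | F along -0.3 across -0.1 z -2.7 My 0.004
```

Request:
servo_tool --pt "-1 0.0019 0.0005 -0.0008 0" --pt "-1 0.0019 0.0005 -0.0008 0" --pt "-1 0.0019 0.0005 -0.0008 0" --pt "-1 0 0 0 0"

```text
t: 15.58
tool_pos: [488.2, 233.5, 44.3]
tcp_rot: [[0.965, 0.262, -0.001], [0.262, -0.965, -0.0], [-0.001, 0.0, -1.0]]
ft_force: [-2.1, -0.1, -5.3]
grip_width: 28.7
grip_force: 60.5
```

Request:
servo_tool --pt "-1 0.0019 0.0005 -0.0006 0" --pt "-1 0.0019 0.0005 -0.0006 0" --pt "-1 0 0 0 0"

```text
t: 15.83
tool_pos: [492.6, 234.6, 43.3]
tcp_rot: [[0.965, 0.262, -0.001], [0.262, -0.965, -0.0], [-0.001, 0.0, -1.0]]
ft_force: [-0.5, -0.3, -7.3]
grip_width: 28.7
grip_force: 60.4
```

```bash
python3 -c "from h import *;st()"
```

```text
t 15.83 along -11.1 across 0.5 z 43.3 yaw 0.265 | F along -0.6 across -0.2 z -7.3 My 0.258
```

Request:
servo_tool --pt "-1 0 0 -0.001 0" --pt "-1 0 0 0 0"

```text
t: 16.0
tool_pos: [493.4, 235.0, 42.9]
tcp_rot: [[0.965, 0.262, 0.001], [0.262, -0.965, 0.001], [0.002, -0.0, -1.0]]
ft_force: [0.1, -0.4, -3.7]
grip_width: 28.5
grip_force: 60.6
```

Request:
servo_tool --pt "-1 0.0019 0.0005 -0.0005 0" --pt "-1 0.0019 0.0005 -0.0003 0" --pt "-1 0 0 0 0"

```text
t: 16.25
tool_pos: [496.1, 235.7, 41.9]
tcp_rot: [[0.965, 0.262, -0.001], [0.262, -0.965, -0.0], [-0.001, 0.0, -1.0]]
ft_force: [-2.5, -2.0, -1.0]
grip_width: 28.3
grip_force: 61.0
```

```bash
python3 -c "from h import *;st()"
```

```text
t 16.25 along -7.5 across 0.7 z 41.9 yaw 0.265 | F along -2.9 across -1.3 z -1.0 My 0.502
```

Request:
servo_tool --pt "-1 0.0014 0.0004 0 0" --pt "-1 0.0014 0.0004 0 0" --pt "-1 0.0014 0.0004 0 0" --pt "-1 0 0 0 0"

```text
t: 16.58
tool_pos: [498.4, 236.3, 41.5]
tcp_rot: [[0.965, 0.263, -0.004], [0.263, -0.965, -0.002], [-0.004, 0.001, -1.0]]
ft_force: [-6.7, -3.0, 1.8]
grip_width: 28.6
grip_force: 61.2
```

```bash
python3 -c "from h import *;st()"
```

```text
t 16.58 along -5.1 across 0.6 z 41.5 yaw 0.266 | F along -7.2 across -1.1 z 1.8 My 1.398
```

Request:
servo_tool --pt "-1 0.0019 0.0005 0.0004 0" --pt "-1 0.0019 0.0005 0 0" --pt "-1 0.0019 0.0005 0 0" --pt "-1 0 0 0 0"

```text
t: 16.92
tool_pos: [503.1, 237.5, 41.5]
tcp_rot: [[0.965, 0.263, -0.006], [0.263, -0.965, -0.003], [-0.006, 0.001, -1.0]]
ft_force: [-9.3, -2.6, 0.7]
grip_width: 28.7
grip_force: 61.2
```

```bash
python3 -c "from h import *;st()"
```

```text
t 16.92 along -0.2 across 0.6 z 41.5 yaw 0.266 | F along -9.6 across -0.1 z 0.7 My 1.788
```

Request:
servo_tool --pt "-1 0.0019 0.0005 0 0" --pt "-1 0.0019 0.0005 0 0" --pt "-1 0.0019 0.0005 0 0" --pt "-1 0 0 0 0"

```text
t: 17.25
tool_pos: [508.2, 238.9, 41.4]
tcp_rot: [[0.965, 0.263, -0.007], [0.263, -0.965, -0.003], [-0.007, 0.001, -1.0]]
ft_force: [-10.6, -3.1, 2.7]
grip_width: 29.0
grip_force: 61.4
```

Request:
servo_tool --pt "-1 0.0019 0.0005 0 0" --pt "-1 0.0014 0.0004 0 0" --pt "-1 0 0 0 0"

```text
t: 17.5
tool_pos: [510.9, 239.6, 41.3]
tcp_rot: [[0.965, 0.263, -0.008], [0.263, -0.965, -0.004], [-0.008, 0.002, -1.0]]
ft_force: [-12.5, -3.2, 3.0]
grip_width: 28.6
grip_force: 61.4
```

```bash
python3 -c "from h import *;st()"
```

```text
t 17.5 along 7.9 across 0.6 z 41.3 yaw 0.266 | F along -12.9 across 0.2 z 3.0 My 2.334
```

Request:
servo_tool --pt "-1 0.0014 0.0004 0 0" --pt "-1 0.001 0.0003 0 0" --pt "-1 0 0 0 0"

```text
t: 17.75
tool_pos: [512.9, 240.2, 41.2]
tcp_rot: [[0.965, 0.263, -0.008], [0.263, -0.965, -0.004], [-0.009, 0.002, -1.0]]
ft_force: [-12.1, -3.7, 4.5]
grip_width: 28.7
grip_force: 61.5
```

```bash
python3 -c "from h import *;st()"
```

```text
t 17.75 along 9.9 across 0.6 z 41.2 yaw 0.266 | F along -12.7 across -0.4 z 4.5 My 2.476
```

Request:
servo_tool --pt "-1 0.001 0.0003 0 0" --pt "-1 0 0 -0.001 0" --pt "-1 0 0 -0.001 0" --pt "-1 0 0 0 0" --newtons 35

```text
t: 18.08
tool_pos: [513.9, 240.5, 39.2]
tcp_rot: [[0.965, 0.263, -0.008], [0.263, -0.965, -0.004], [-0.009, 0.002, -1.0]]
ft_force: [-12.2, -3.8, 4.3]
grip_width: 28.8
grip_force: 61.7
```

```bash
python3 -c "from h import *;st()"
```

```text
t 18.08 along 10.9 across 0.6 z 39.2 yaw 0.266 | F along -12.8 across -0.4 z 4.3 My 2.517
```

Request:
servo_tool --pt "-1 0 0 -0.001 0" --pt "-1 0 0 -0.001 0" --pt "-1 0 0 0 0"

```text
t: 18.33
tool_pos: [513.9, 240.5, 38.8]
tcp_rot: [[0.965, 0.263, -0.008], [0.263, -0.965, -0.005], [-0.009, 0.003, -1.0]]
ft_force: [-16.6, -5.1, 17.5]
grip_width: 28.4
grip_force: 63.5
```

```bash
python3 -c "from h import *;st()"
```

```text
t 18.33 along 10.9 across 0.6 z 38.8 yaw 0.266 | F along -17.3 across -0.6 z 17.5 My 3.453
```

Request:
servo_tool --pt "-1 0 0 -0.001 0" --pt "-1 0 0 0 0"

```text
t: 18.5
tool_pos: [513.8, 240.5, 38.7]
tcp_rot: [[0.965, 0.263, -0.007], [0.263, -0.965, -0.006], [-0.009, 0.003, -1.0]]
ft_force: [-19.4, -7.6, 26.3]
grip_width: 28.8
grip_force: 64.5
```

```bash
python3 - <<'E'
from h import *
st();s=vision.read_camera("side");cv2.imwrite("pics/m8.png",crop(s,200,280,110,82,7))
E
```

```text
t 18.5 along 10.9 across 0.6 z 38.7 yaw 0.266 | F along -20.7 across -2.2 z 26.3 My 3.985
```

View pics/m8.png

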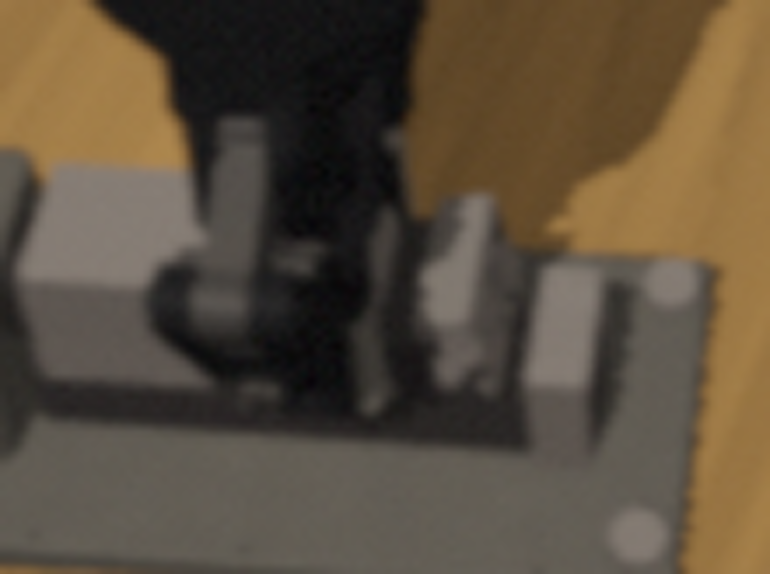

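The carriage is pressed back (front at crop (205,330)) and the block's trailing end at (490,390) is clear inside the stop (inner top edge at (530,385)).

```bash
python3 - <<'E'
from h import *
f=lambda L,off:[np.round(side_plane((a+.5)/7-.5+200,(b+.5)/7-.5+280,Ho+off*hn,0.266),1).tolist() for a,b in L]
print(f([(490,393),(455,388),(470,325),(425,300),(250,405),(375,415),(490,195)],.6), f([(490,195)],-29.4))
print(f([(18,285),(35,370),(200,385)],-1))
E
```

```text
[[-20.1, 38.8], [-13.2, 39.7], [-17.7, 62.0], [-9.4, 69.5], [29.6, 28.5], [4.0, 28.0], [-24.3, 104.7]] [[-17.0, 62.9]]
[[72.2, 63.0], [73.5, 33.5], [39.8, 32.0]]
```

Request:
servo_tool --pt "-1 -0.0019 -0.0005 0.001 0" --pt "-1 -0.0019 -0.0005 0 0" --pt "-1 0 0 0 0" --newtons 20

```text
t: 18.8
tool_pos: [512.9, 240.3, 38.8]
tcp_rot: [[0.965, 0.263, -0.003], [0.263, -0.965, -0.002], [-0.003, 0.001, -1.0]]
ft_force: [-9.9, -2.5, 7.2]
grip_width: 28.8
grip_force: 61.9
```

```bash
python3 -c "from h import *;st()"
```

```text
t 18.8 along 9.9 across 0.7 z 38.8 yaw 0.266 | F along -10.2 across 0.2 z 7.2 My 1.727
```

Request:
servo_tool --pt "-1 -0.001 -0.0003 -0.001 0" --pt "-1 -0.001 -0.0003 -0.001 0" --pt "-1 0 0 0 0"

```text
t: 19.05
tool_pos: [512.8, 240.3, 38.5]
tcp_rot: [[0.965, 0.263, 0.001], [0.263, -0.965, -0.001], [0.0, 0.001, -1.0]]
ft_force: [-9.8, -4.4, 17.8]
grip_width: 28.7
grip_force: 63.5
```

```bash
python3 -c "from h import *;st()"
```

```text
t 19.05 along 9.8 across 0.7 z 38.5 yaw 0.266 | F along -10.6 across -1.7 z 17.8 My 1.657
```

Request:
servo_tool --pt "-1 0 0 -0.001 0" --pt "-1 0 0 -0.0005 0" --pt "-1 0 0 0 0"

```text
t: 19.3
tool_pos: [512.5, 240.2, 37.9]
tcp_rot: [[0.965, 0.263, 0.001], [0.263, -0.965, -0.002], [0.0, 0.002, -1.0]]
ft_force: [-13.4, -6.7, 26.2]
grip_width: 28.7
grip_force: 64.8
```

```bash
python3 -c "from h import *;st()"
```

```text
t 19.3 along 9.6 across 0.7 z 37.9 yaw 0.266 | F along -14.7 across -3.0 z 26.2 My 2.412
```

Request:
servo_tool --pt "-1 -0.0005 -0.0001 -0.0005 0" --pt "-1 -0.0005 -0.0001 -0.0005 0" --pt "-1 0 0 0 0"

```text
t: 19.55
tool_pos: [511.9, 240.1, 36.8]
tcp_rot: [[0.965, 0.262, 0.001], [0.262, -0.965, -0.002], [0.001, 0.002, -1.0]]
ft_force: [-11.5, -5.4, 24.1]
grip_width: 28.8
grip_force: 65.1
```

Request:
servo_tool --pt "-1 -0.0005 -0.0001 -0.0005 0" --pt "-1 -0.0005 -0.0001 0 0" --pt "-1 0 0 0 0"

```text
t: 19.8
tool_pos: [511.8, 240.1, 36.6]
tcp_rot: [[0.965, 0.262, 0.003], [0.262, -0.965, -0.001], [0.002, 0.002, -1.0]]
ft_force: [-10.5, -5.5, 24.3]
grip_width: 28.7
grip_force: 65.1
```

```bash
python3 -c "from h import *;st()"
```

```text
t 19.8 along 8.8 across 0.8 z 36.6 yaw 0.265 | F along -11.6 across -2.5 z 24.3 My 1.729
```

Request:
servo_tool --pt "-1 -0.0005 -0.0001 -0.0005 0" --pt "-1 -0.0005 -0.0001 -0.0005 0" --pt "-1 0 0 0 0"

```text
t: 20.05
tool_pos: [511.5, 240.0, 36.1]
tcp_rot: [[0.965, 0.262, 0.004], [0.262, -0.965, -0.001], [0.004, 0.002, -1.0]]
ft_force: [-10.1, -5.1, 28.2]
grip_width: 28.7
grip_force: 65.9
```

Request:
servo_tool --pt "-1 -0.0005 -0.0001 -0.0005 0" --pt "-1 -0.0005 -0.0001 0 0" --pt "-1 0 0 0 0"

```text
t: 20.3
tool_pos: [510.8, 239.8, 35.1]
tcp_rot: [[0.965, 0.262, 0.004], [0.262, -0.965, -0.0], [0.004, 0.001, -1.0]]
ft_force: [-7.1, -4.1, 22.0]
grip_width: 28.7
grip_force: 65.5
```

```bash
python3 -c "from h import *;st()"
```

```text
t 20.3 along 7.8 across 0.8 z 35.1 yaw 0.265 | F along -7.9 across -2.1 z 22.0 My 1.171
```

Request:
servo_tool --pt "-1 -0.001 -0.0003 0.0005 0" --pt "-1 -0.001 -0.0003 0.0005 0" --pt "-1 -0.001 -0.0003 0 0" --pt "-1 0 0 0 0"

```text
t: 20.63
tool_pos: [508.7, 239.3, 35.3]
tcp_rot: [[0.965, 0.262, 0.006], [0.262, -0.965, 0.002], [0.006, -0.0, -1.0]]
ft_force: [-2.4, -2.6, 10.6]
grip_width: 28.8
grip_force: 64.1
```

```bash
python3 -c "from h import *;st()"
```

```text
t 20.63 along 5.6 across 0.9 z 35.3 yaw 0.265 | F along -3.0 across -1.8 z 10.6 My 0.07
```

Request:
servo_tool --pt "-1 -0.001 -0.0003 0.0003 0" --pt "-1 -0.001 -0.0003 0.0002 0" --pt "-1 -0.001 -0.0003 0 0" --pt "-1 0 0 0 0"

```text
t: 20.97
tool_pos: [507.7, 239.1, 35.4]
tcp_rot: [[0.965, 0.262, 0.009], [0.262, -0.965, 0.004], [0.009, -0.001, -1.0]]
ft_force: [6.4, 0.7, 2.3]
grip_width: 28.6
grip_force: 63.0
```

```bash
python3 -c "from h import *;st()"
```

```text
t 20.97 along 4.6 across 0.9 z 35.4 yaw 0.265 | F along 6.4 across -1.0 z 2.3 My -1.531
```

Request:
servo_tool --pt "-1 0.0007 0.0002 0 0" --pt "-0.2 0 0 0 0" --pt "0.2 0 0 0 0" --pt "1 0 0 0 0" --pt "1 0 0 0 0"

```text
t: 21.38
tool_pos: [502.6, 237.7, 32.8]
tcp_rot: [[0.965, 0.263, -0.002], [0.263, -0.965, -0.0], [-0.002, 0.0, -1.0]]
ft_force: [-0.4, 0.5, -0.3]
grip_width: 69.0
grip_force: 0.0
```

Request:
servo_tool --pt "1 0 0 0.02 0" --pt "1 0 0 0.03 0" --pt "1 0 0 0.03 0" --pt "1 -0.012 -0.004 0.0 0" --pt "-1 0 0 0 0"

```text
t: 21.8
tool_pos: [490.6, 233.9, 114.6]
tcp_rot: [[0.965, 0.263, 0.001], [0.263, -0.965, -0.0], [0.001, 0.0, -1.0]]
ft_force: [-0.8, -0.2, -0.5]
grip_width: 75.5
grip_force: 0.0
```

Request:
servo_tool --pt "-1 0 0 0 0" --pt "-1 0 0 0 0" --pt "-1 0 0 0 0" --pt "-1 0 0 0 0" --pt "-1 0 0 0 0"

```text
t: 22.22
tool_pos: [491.4, 233.8, 112.5]
tcp_rot: [[0.965, 0.262, -0.001], [0.262, -0.965, -0.0], [-0.001, -0.0, -1.0]]
ft_force: [0.0, -0.1, 0.1]
grip_width: 12.1
grip_force: 0.0
```

```bash
python3 -c "from h import *;st()"
```

```text
t 22.22 along -12.6 across 0.1 z 112.5 yaw 0.265 | F along -0.0 across -0.1 z 0.1 My -0.068
```

Request:
servo_tool --pt "-1 -0.0042 -0.0011 -0.025 0" --pt "-1 0 0 -0.018 0" --pt "-1 0 0 -0.006 0" --pt "-1 0 0 0 0" --pt "-1 0 0 0 0"

```text
t: 22.63
tool_pos: [487.4, 233.0, 64.3]
tcp_rot: [[0.965, 0.263, -0.001], [0.263, -0.965, 0.0], [-0.001, -0.0, -1.0]]
ft_force: [0.4, 0.6, -0.4]
grip_width: 0.2
grip_force: 0.0
```

Request:
servo_tool --pt "-1 0 0 -0.002 0" --pt "-1 0 0 -0.002 0" --pt "-1 0 0 0 0"

```text
t: 22.88
tool_pos: [487.8, 232.9, 60.8]
tcp_rot: [[0.965, 0.262, 0.001], [0.262, -0.965, 0.0], [0.001, -0.0, -1.0]]
ft_force: [-0.6, -0.2, -0.7]
grip_width: -0.1
grip_force: 0.0
```

```bash
python3 -c "from h import *;st()"
```

```text
t 22.88 along -16.2 across 0.1 z 60.8 yaw 0.265 | F along -0.6 across -0.0 z -0.7 My 0.023
```

Request:
servo_tool --pt "-1 0 0 -0.0015 0" --pt "-1 0 0 -0.0015 0" --pt "-1 0 0 0 0"

```text
t: 23.13
tool_pos: [487.4, 232.8, 57.4]
tcp_rot: [[0.965, 0.262, 0.0], [0.262, -0.965, 0.0], [0.0, 0.0, -1.0]]
ft_force: [-1.0, -0.2, 0.9]
grip_width: 0.0
grip_force: 0.6
```

Request:
servo_tool --pt "-1 0 0 -0.0015 0" --pt "-1 0 0 0 0"

```text
t: 23.3
tool_pos: [487.2, 232.7, 55.7]
tcp_rot: [[0.965, 0.262, -0.0], [0.262, -0.965, -0.0], [-0.0, 0.0, -1.0]]
ft_force: [-1.2, -0.3, 1.4]
grip_width: -0.3
grip_force: 0.8
```

Request:
servo_tool --pt "-1 0 0 -0.001 0" --pt "-1 0 0 0 0"

```text
t: 23.47
tool_pos: [487.1, 232.6, 54.6]
tcp_rot: [[0.965, 0.262, -0.0], [0.262, -0.965, -0.0], [-0.0, 0.0, -1.0]]
ft_force: [-1.3, -0.9, 2.2]
grip_width: -0.1
grip_force: 0.7
```

Request:
servo_tool --pt "-1 0 0 -0.001 0" --pt "-1 0 0 0 0"

```text
t: 23.63
tool_pos: [487.1, 232.7, 54.1]
tcp_rot: [[0.965, 0.262, -0.0], [0.262, -0.965, -0.001], [-0.0, 0.0, -1.0]]
ft_force: [-3.1, -1.3, 7.6]
grip_width: 0.0
grip_force: 3.6
```

Request:
servo_tool --pt "-1 0 0 -0.001 0" --pt "-1 0 0 0 0"

```text
t: 23.8
tool_pos: [487.2, 232.7, 54.1]
tcp_rot: [[0.965, 0.262, 0.0], [0.262, -0.965, -0.001], [-0.0, 0.001, -1.0]]
ft_force: [-5.2, -3.0, 16.8]
grip_width: -0.4
grip_force: 8.2
```

Request:
servo_tool --pt "-1 0 0 -0.001 0" --pt "-1 0 0 0 0"

```text
t: 23.97
tool_pos: [487.1, 232.7, 54.0]
tcp_rot: [[0.965, 0.262, 0.0], [0.262, -0.965, -0.002], [-0.0, 0.002, -1.0]]
ft_force: [-8.4, -4.3, 24.5]
grip_width: -0.2
grip_force: 12.8
```

Firm contact at z = 54.0, which is bed + 24 mm, so the trailing end is down. I'll lift and check that it stays down and that the leading half is at the same height.

Request:
servo_tool --pt "-1 0 0 0.005 0" --pt "-1 0 0 0.005 0" --pt "-1 0 0 -0.003 0" --pt "-1 0 0 -0.0015 0" --pt "-1 0 0 0 0"

```text
t: 24.38
tool_pos: [487.1, 232.3, 56.5]
tcp_rot: [[0.965, 0.262, -0.001], [0.262, -0.965, -0.0], [-0.001, 0.0, -1.0]]
ft_force: [0.2, -0.4, 0.5]
grip_width: -0.2
grip_force: 0.0
```

Request:
servo_tool --pt "-1 0 0 -0.0012 0" --pt "-1 0 0 -0.001 0" --pt "-1 0 0 0 0"

```text
t: 24.63
tool_pos: [487.1, 232.6, 54.5]
tcp_rot: [[0.965, 0.262, -0.001], [0.262, -0.965, -0.0], [-0.001, 0.0, -1.0]]
ft_force: [0.4, 0.1, -0.5]
grip_width: -0.2
grip_force: 0.0
```

Request:
servo_tool --pt "-1 0 0 -0.001 0" --pt "-1 0 0 0 0"

```text
t: 24.8
tool_pos: [487.4, 232.8, 54.1]
tcp_rot: [[0.965, 0.262, 0.0], [0.262, -0.965, -0.0], [-0.0, 0.0, -1.0]]
ft_force: [-0.6, -0.3, 0.9]
grip_width: -0.3
grip_force: 0.5
```

Request:
servo_tool --pt "-1 0 0 0.008 0" --pt "-1 0.0155 0.0042 0 0" --pt "-1 0 0 0 0" --pt "-1 0 0 -0.004 0" --pt "-1 0 0 -0.002 0"

```text
t: 25.22
tool_pos: [502.2, 236.6, 55.7]
tcp_rot: [[0.965, 0.262, -0.001], [0.262, -0.965, -0.0], [-0.001, 0.0, -1.0]]
ft_force: [-0.5, -0.9, -0.1]
grip_width: -0.6
grip_force: 0.0
```

Request:
servo_tool --pt "-1 0 0 -0.001 0" --pt "-1 0 0 -0.001 0" --pt "-1 0 0 0 0"

```text
t: 25.47
tool_pos: [501.8, 236.5, 54.1]
tcp_rot: [[0.965, 0.262, -0.001], [0.262, -0.965, -0.001], [-0.002, 0.001, -1.0]]
ft_force: [-1.9, -2.0, 5.9]
grip_width: 0.2
grip_force: 2.5
```

Request:
servo_tool --pt "-1 0 0 -0.001 0" --pt "-1 0 0 0 0"

```text
t: 25.63
tool_pos: [501.8, 236.5, 54.1]
tcp_rot: [[0.965, 0.263, -0.001], [0.263, -0.965, -0.002], [-0.002, 0.001, -1.0]]
ft_force: [-5.2, -3.1, 13.1]
grip_width: 0.1
grip_force: 6.9
```

```bash
python3 -c "from h import *;st()"
```

```text
t 25.63 along -1.8 across -0.0 z 54.1 yaw 0.266 | F along -5.8 across -1.7 z 13.1 My 1.239
```

Request:
servo_tool --pt "-1 0 0 0.02 0" --pt "-1 0 0 0.04 0" --pt "-1 0 0 0.04 0" --pt "-1 0 0 0.04 0" --pt "-1 0 -0.04 0 0"

```text
t: 26.05
tool_pos: [505.7, 208.2, 201.8]
tcp_rot: [[0.962, 0.273, 0.013], [0.273, -0.962, 0.011], [0.016, -0.007, -1.0]]
ft_force: [2.9, 1.8, 0.2]
grip_width: 0.3
grip_force: 0.0
```

Request:
servo_tool --pt "-1 0 -0.04 0 0" --pt "-1 0 -0.04 0 0" --pt "-1 0 -0.04 0 0" --pt "-1 0 -0.04 0 0" --pt "-1 0 -0.04 0 0"

```text
t: 26.47
tool_pos: [501.9, -4.9, 193.1]
tcp_rot: [[0.965, 0.263, -0.0], [0.263, -0.965, -0.0], [-0.0, 0.0, -1.0]]
ft_force: [1.4, 0.4, -0.9]
grip_width: -0.0
grip_force: 0.0
```

```bash
python3 - <<'E'
from h import *
st()
for n in("top","side"):
    im=cv2.cvtColor(vision.read_camera(n),6).astype(np.float32)
    def prof(z,xs,off): 
        q=np.array([proj(n,np.r_[Ho+x*hu+off*hn,z]) for x in xs],np.float32);return cv2.remap(im,q[:,0][None],q[:,1][None],1)[0].astype(int).tolist()
    print(n,"z54",list(zip(range(-44,22,2),prof(54,range(-44,22,2),0))))
    print(n,"z65",list(zip(range(8,72,2),prof(65,range(8,72,2),0))))
    print(n,"across z54 x-24",list(zip(range(-22,23,2),[prof(54,[-24],o)[0] for o in range(-22,23,2)])))
    print(n,"across z54 x8",list(zip(range(-22,23,2),[prof(54,[8],o)[0] for o in range(-22,23,2)])))
E
```

```text
t 26.47 along -65.1 across -233.0 z 193.1 yaw 0.266 | F along 1.5 across 0.0 z -0.9 My -0.03
top z54 [(-44, 78), (-42, 106), (-40, 141), (-38, 156), (-36, 155), (-34, 156), (-32, 155), (-30, 131), (-28, 104), (-26, 128), (-24, 154), (-22, 158), (-20, 157), (-18, 155), (-16, 138), (-14, 105), (-12, 82), (-10, 85), (-8, 81), (-6, 107), (-4, 150), (-2, 151), (0, 123), (2, 94), (4, 81), (6, 93), (8, 127), (10, 156), (12, 144), (14, 82), (16, 69), (18, 89), (20, 119)]
top z65 [(8, 152), (10, 121), (12, 69), (14, 77), (16, 103), (18, 131), (20, 152), (22, 157), (24, 156), (26, 154), (28, 155), (30, 157), (32, 155), (34, 156), (36, 157), (38, 157), (40, 154), (42, 156), (44, 158), (46, 157), (48, 156), (50, 155), (52, 155), (54, 157), (56, 156), (58, 156), (60, 157), (62, 156), (64, 143), (66, 104), (68, 79), (70, 77)]
top across z54 x-24 [(-22, 83), (-20, 81), (-18, 77), (-16, 71), (-14, 91), (-12, 128), (-10, 148), (-8, 151), (-6, 154), (-4, 158), (-2, 158), (0, 154), (2, 150), (4, 156), (6, 156), (8, 154), (10, 151), (12, 153), (14, 155), (16, 150), (18, 139), (20, 129), (22, 125)]
top a
[... 827 characters left out ...]
113), (44, 114), (46, 113), (48, 113), (50, 113), (52, 113), (54, 112), (56, 113), (58, 113), (60, 113), (62, 107), (64, 80), (66, 45), (68, 40), (70, 35)]
side across z54 x-24 [(-22, 125), (-20, 124), (-18, 123), (-16, 122), (-14, 120), (-12, 115), (-10, 113), (-8, 112), (-6, 113), (-4, 112), (-2, 112), (0, 111), (2, 112), (4, 113), (6, 111), (8, 112), (10, 112), (12, 112), (14, 111), (16, 103), (18, 85), (20, 72), (22, 61)]
side across z54 x8 [(-22, 114), (-20, 114), (-18, 115), (-16, 113), (-14, 106), (-12, 104), (-10, 104), (-8, 102), (-6, 101), (-4, 103), (-2, 104), (0, 102), (2, 100), (4, 103), (6, 103), (8, 101), (10, 102), (12, 104), (14, 101), (16, 93), (18, 81), (20, 76), (22, 71)]
```

```bash
python3 -c "
from station import arm
print(arm.close_job())"
```

```text
the job is handed in; nothing more can be done
None
```

I handed the job in. My last measurements put the grooved block flat on the bed (top at z = 54 mm, both halves), against the stop and about 1.5 mm off-centre across, with the carriage at about 10 mm travel. The smooth block was still in its cell when last seen, after the lift. No verdict came back.

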